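Pull out the film tray, unlatch the glass gate and hold it wide open

TASK

The glass of this microfilm scanner is due for wiping: pull the film tray out by its chrome bar to its stop, then squeeze the red main catch so that the glass film gate lifts to its safety notch, and after it squeeze the yellow safety catch so that the gate springs free. Swing the gate up by its chrome handle, past its half-way detent, until it is wide open close to its stop, and finish while still holding it there, with the tray still out. Do not let the gate drop back, and leave the test box, the two reel caps and the lamp shade where they are.

Things in the scene. Friction and masses are not known exactly. Their poses are not given: they have to be found in the camera images.
- scanner: Microfilm scanner fixed to the counter: low cream hood 330 mm wide, 270 deep, 98 high, lens tower and chrome focus wheel on top. Origin at counter level under the middle of the hood's front edge; x points into the scanner (the tray comes out along -x), y to the left as seen facing its front, z up. All points on the tray share these axes.
- tray_pull (a point): Middle of the film tray's pull bar: level chrome bar, 11 mm thick, 130 mm long along y (112 mm between its two arms), 62 mm above the counter, 45 mm in front of the tray's cream front panel (66 mm high). With the tray shut it is 81 mm in front of the hood. It is fixed to the tray.
- tray (a joint): How far the tray is out, in m: 0 shut, 0.18 at its stop. It starts nearly shut, slides with about 7 N of friction and stays where it is left.
- main_grip (a point): Point to centre the fingers on to squeeze the red main catch, right front (-y) of the tray. Dark steel finger rest (fixed) 11 mm inward (+y) of it, red thumb tab 23 mm outward (-y), both to their outer faces, so the tab is pressed first; 16 to 23 mm long in x, tops 82 mm above the counter, 14 mm above the point. Hidden under the hood until the tray is out. Pinch across y, tool down.
- main_catch (a joint): How far the red tab is squeezed towards its rest, in m: 0 at rest, 0.010 fully in, against 3 to 7 N. Beyond 0.005 its hook clears the gate, which lifts by itself to about 0.09 rad, stopped by the safety catch; the tab springs back when let go and does not catch the gate again.
- safety_grip (a point): Point to centre the fingers on to squeeze the yellow safety catch, at the tray's left front (+y): the mirror image of the main catch with the same sizes; yellow thumb tab on the outer (+y) side, fixed finger rest on the inner side.
- safety_catch (a joint): How far the yellow tab is squeezed in, in m: 0 at rest, 0.010 fully in, same spring. It does nothing while the main catch holds the gate; once the gate is in its safety notch, squeezing beyond 0.005 lets the gate spring up to 0.25 to 0.37 rad.
- gate (a joint): Angle of the film gate (220 mm wide, 120 deep glass in a dark frame, 0.36 kg, lying flat, hinged at its far edge, swinging up): 0 shut, 1.40 rad wide open at its stop. Sprung free it rests at 0.25 to 0.37; above that spring and weight draw it back; a ball detent at 0.4 to 1.0 takes about 5 N at the handle to pass. Wide open it pulls back with 3 N; let go, it drops.
- gate_bar (a point): Middle of the gate's handle: round chrome bar, 10 mm thick, 54 mm clear between its arms, parallel to the hinge, 35 mm free between bar and frame; it may turn between the fingers. The hinge line (along y) is on the tray, 251 mm behind (+x) the tray's pull bar and 46 mm above the counter; at gate angle 0 the handle is 160 mm in front of (-x) and 29 mm above the hinge line.
- test_box_mid (a point): Middle of a loose cream test box, 130 x 90 x 50 mm, with a red push button on top, standing left of the scanner. Leave it alone.
- reel_cap0: Loose brown bakelite reel cap, 72 mm across, 22 mm high; origin at the centre of its underside. Leave it alone.
- reel_cap1: Second reel cap, the same. Leave it alone.
- lamp_shade: Loose frosted glass lamp shade, a cone 110 mm across below and 85 mm high; origin at the centre of its underside. Leave it alone.

How it is judged (in metres and radians):
On the way, in this order (a step that is already met when the one before it is completed fails the run):
1. the tray is out at its stop (at least 172 of 180 mm) with the gate still latched (value of joint tray above 0.172 m and value of joint gate below 0.03 rad), for 0.2 s.
2. the main catch has been squeezed and the gate has lifted into its safety notch (value of joint gate between 0.06 and 0.14 rad), for 0.2 s.
3. the safety catch has been squeezed and the gate has sprung free (value of joint gate above 0.17 rad), for 0.2 s.
4. the gate has been swung up past its detent (value of joint gate above 1.08 rad), for 0.1 s.
At the end, for the whole second after the job is handed in: The gate stands wide open, at more than 1.20 rad of its 1.40, its handle more than 190 mm above the counter and at rest, held there by the fingers (at least 0.5 N between them and the gate), and the tray is still out by at least 165 of its 180 mm (value of joint tray above 0.165 m and value of joint gate above 1.2 rad and velocity of joint gate between -0.15 and 0.15 rad/s and height (world z) of gate_bar above 0.19 m and contact force between the fingers and gate above 0.5 N); the arm keeps its last pose, push and grip.
It fails at once if the gate is let drop back (closing faster than 2.5 rad/s) (velocity of joint gate below -2.5 rad/s).
It fails at once if a bystander is moved by more than 15 mm (distance of any of test_box_mid, reel_cap0, reel_cap1, lamp_shade from where it was at the start of the episode above 0.015 m).
It also fails if it takes over 72 s, if anything falls off the work surface, if the arm or the gripper's body presses on something with over 40 N, if the wrist force passes 120 N, or if a joint passes its speed limit or range.

ROBOT

A 6-joint arm with a two-finger parallel gripper is mounted at the origin on the work surface. World frame = base frame: x ahead of the robot, y to its left, z up, the work surface at z = 0. Lengths are in mm, angles in rad, forces in N, time in s.
With the tool pointing down it reaches from about 375 to 975 mm from the base axis. Payload 3.8 kg.
Tool frame: the origin (TCP) lies midway between the tips of the shut fingers; the grasp point (between the pads) lies 19 mm behind it; z points along the fingers, y is the line along which they close (so a half turn about z gives the same grasp; the last joint's range is limited). The gripper opens to 88 mm and grips with 3 to 60 N. Pads are 18 mm wide; open, the fingers measure 123 mm over their backs; the gripper's body (75 mm by 187 mm) begins 45 mm behind the grasp point.
Start: joints at [1.133, 0.264, 1.604, -0, 1.274, -0.037], TCP at [263.352, 621.501, 238.706] pointing down, gripper open.
Joint ranges: [-2.63, 2.63], [-0.94, 2.18], [0.31, 2.57], [-1.31, 4.45], [0, 2.66], [-2.55, 2.55]. Speed limits (rad/s): [2.57, 2.57, 3.14, 3.14, 3.14, 3.14].

INTERFACE

Orientations are given as a unit quaternion [w, x, y, z].
In Python, from plant import * gives the robot as it stands.
- The arm moves only by the tool send_rows, never from a script. Its argument "targets" is one flat list of numbers, 7 for each row, row after row: the closure, from 0 (fully open) to 1 (shut), then the shift along the world's x, y, z as a fraction of full scale, then the turn, a rotation vector about the world's x, y, z as a fraction of full scale. A call has 1 to 8 rows; each row shifts and turns the commanded pose from where the row before left it; what a row does not reach is not made up. Full scale, the value 1, is 20 cm for a shift and 180 degrees for a turn. A row lasts 1/8 s, in which the tool goes at most 62.5 mm and 10.7 degrees, less where a joint would pass 70% of its speed; a pose out of reach is approached as far as the arm can. A call with a number of a shift or a turn outside -1 to 1 is refused whole. A call with a gripper value outside its range is refused whole. The fingers move at their own pace and stop on an object; the grip force is fixed at half the most. Time passes only in rows, so rows that do not move let the fingers close. It gives the time, the measured TCP pose, the force, the opening and the grip force at its end, in the units of the state.
- get_obs(): the state, without advancing time (a new reading comes with each control period).
- get_image(name): name is "side" or "top" or "wrist"; returns the picture (420x560x3 uint8, blue, green, red); there is no depth.
- camera_model(name): a dict with "mtx" (3x3 intrinsics, pixels), "R" (3x3) and "t" (3): a world point X has camera coordinates R X + t; the wrist camera has in their place "mount" (4x4, takes a point from camera to tool coordinates, whose origin is the TCP and whose axes are the flange's). Camera axes: x right, y down, z forward; pixel columns grow to the right and rows downward; lengths in mm; the calibration is good to about 2 mm. The wrist camera is an equidistant fisheye: a pixel r from the principal point sees the ray r / f radians off the axis. A picture is of the moment at which its call begins: read the wrist's pose just before it. camera_model takes no time and is no camera call.
- close_job(): hands the job in; it is judged then, once.
Trained networks look in the newest picture that a camera, given by its name, has taken for a name from the list of things; names that differ only in an ending like _2 or _b are one class to them, and where a whole thing is asked for, a point or a joint stands for the part that bears it (a point fixed in the world has none). Each returns a list of dicts, best first, with "confidence" (0 to 1); they miss things now and then, are a little off and sometimes report something else, mostly with a low value. They report only what shows in the picture. A call takes as long as a camera call.
- find_in(camera, target): "bbox" ([left, top, width, height] in pixels, round what is visible of it).
- outline_of(camera, target): "region" (420x560 bool, what is visible of it) and "bbox" ([left, top, width, height] in pixels, round what is visible of it).
The state is a dict: "time": time; "qpos": joint angles; "dq": joint speeds; "effort": joint torques, N m; "ee_pos": TCP position; "orientation": TCP orientation; "ft_force": force on the tool from outside, world axes, zero at the start; "moment": the same for the moment, N m; "finger_gap": finger opening in mm; "gripper_force": force on a finger pad.
Only numpy, scipy, OpenCV 4.12 (cv2) and the standard library are available. Lean on these libraries where they do the work, as an engineer would, in place of code of your own. Each camera call takes 0.05 s, during which the arm holds its last target. There are 200 camera calls.

## Working session

There is one attempt and no reset: what is moved stays moved. The work goes in short steps, Python scripts to look and compute and a tool call to move; the robot and the scene stay as the last step left them, time stands still between calls to the robot, and variables do not carry over. Pictures are saved under pics/ and viewed, at most 10 in all, crops included, and the job is handed in when it is done.

Besides the shell and the picture viewer there is one more tool, called after "Emit:" in YAML: its name, and indented under it one key for each argument. send_rows: Moves the arm, as the interface text tells. Shift numbers are shares of 20 cm and turn numbers shares of 180 degrees, none past 1 either way. Its arguments: {"type":"object","properties":{"targets":{"type":"array"}},"required":["targets"]}

```bash
mkdir -p pics; ls; cat > h.py <<'E'
from plant import *
import numpy as np, cv2
def proj(cam,P):
    m=camera_model(cam);K=np.array(m['mtx']);P=np.atleast_2d(P)
    c=P@np.array(m['R']).T+np.array(m['t']);p=c@K.T
    return p[:,:2]/p[:,2:]
def ray(cam,uv):
    m=camera_model(cam);R=np.array(m['R']);t=np.array(m['t'])
    d=R.T@np.linalg.solve(np.array(m['mtx']),[uv[0],uv[1],1.]);return -R.T@t,d
def atz(cam,uv,z):
    o,d=ray(cam,uv);return o+d*(z-o[2])/d[2]
E
python3 - <<'E'
from h import *
o=get_obs();print(o)
for c in('side','top'):
    cv2.imwrite(f'pics/{c}0.png',get_image(c))
    for n in('scanner','tray_pull','tray','test_box_mid','reel_cap0','reel_cap1','lamp_shade','main_grip','gate_bar'):
        for r in find_in(c,n)[:2]: print(c,n,np.round(r['bbox']),round(r['confidence'],2))
    m=camera_model(c);print(c,m)
print(camera_model('wrist'))
E
```

```text
pics
{'time': 0.0, 'qpos': array([ 1.13309021e+00,  2.64730252e-01,  1.60536486e+00,  8.39590501e-06,
        1.27370191e+00, -3.69160154e-02]), 'dq': array([ 0.00072383,  0.00248153, -0.00055025,  0.00137677,  0.0003494 ,
       -0.00279156]), 'effort': array([-2.18311689e-03, -5.02102411e+01, -3.56875956e+01,  7.25864084e-02,
        2.93027528e-02, -1.48885219e-04]), 'ee_pos': array([263.0565529 , 620.86100404, 237.40837643]), 'orientation': array([-2.63012054e-04,  1.99057581e-01,  9.79987176e-01, -1.07034834e-03]), 'ft_force': array([ 0.51787876, -0.44181071, -0.79384268]), 'moment': array([ 0.03837254,  0.03574384, -0.01637898]), 'gripper_force': 0.0, 'finger_gap': 87.93991549580936}
side scanner [285. 119. 166. 125.] 0.75
side tray_pull [282. 159.  66.  82.] 0.65
side tray [286. 159.  64.  81.] 0.91
side test_box_mid [249. 120.  53.  36.] 0.83
side reel_cap0 [264. 289.  28.  29.] 0.94
side reel_cap0 [319. 278.  29.  26.] 0.72
side reel_cap1 [264. 289.  28.  29.] 0.94
side reel_cap1 [319. 278.  29.  26.] 0.72
side lamp_shade [199. 139.  37.  37.] 0.79
side main_grip [284. 154. 
[... 1150 characters left out ...]
-03],
       [-9.82206473e-01, -2.83025922e-02, -1.85659386e-01],
       [ 1.85724797e-01,  3.22908842e-04, -9.82601748e-01]]), 't': array([   2.66378865,  583.76806878, 1276.30195362])}
{'mtx': array([[325.1922621 ,   0.        , 276.98637677],
       [  0.        , 325.1922621 , 208.0656794 ],
       [  0.        ,   0.        ,   1.        ]]), 'mount': array([[-1.04392373e-03, -9.48738183e-01, -3.16061340e-01,
         8.32285055e+01],
       [ 9.99999220e-01, -7.73457698e-04, -9.81183165e-04,
        -8.13217637e-01],
       [ 6.86425857e-04, -3.16062117e-01,  9.48738250e-01,
        -1.45789360e+02],
       [ 0.00000000e+00,  0.00000000e+00,  0.00000000e+00,
         1.00000000e+00]])}
```

```bash
python3 -c "
import cv2
a=cv2.imread('pics/top0.png')[30:300,120:430];cv2.imwrite('pics/topc.png',cv2.resize(a,None,fx=2.2,fy=2.2,interpolation=2))
a=cv2.imread('pics/side0.png')[100:340,180:480];cv2.imwrite('pics/sidec.png',cv2.resize(a,None,fx=2.4,fy=2.4,interpolation=2))"
```

```text
(no output)
```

View pics/topc.png

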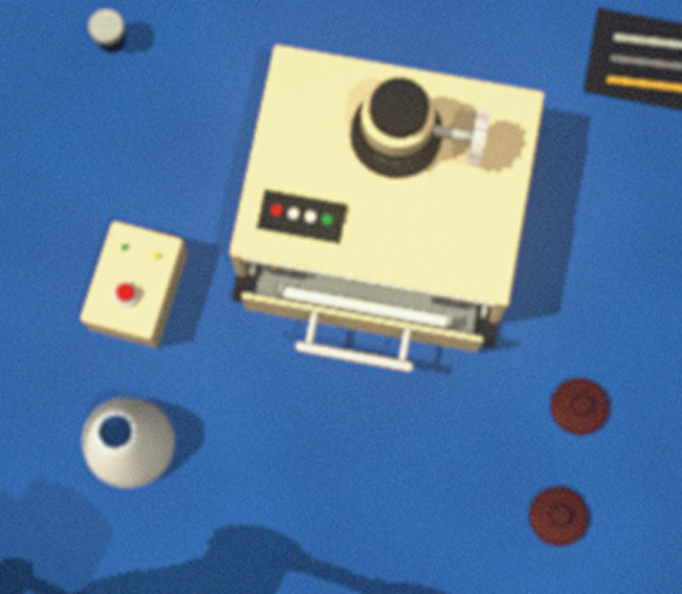

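View pics/sidec.png

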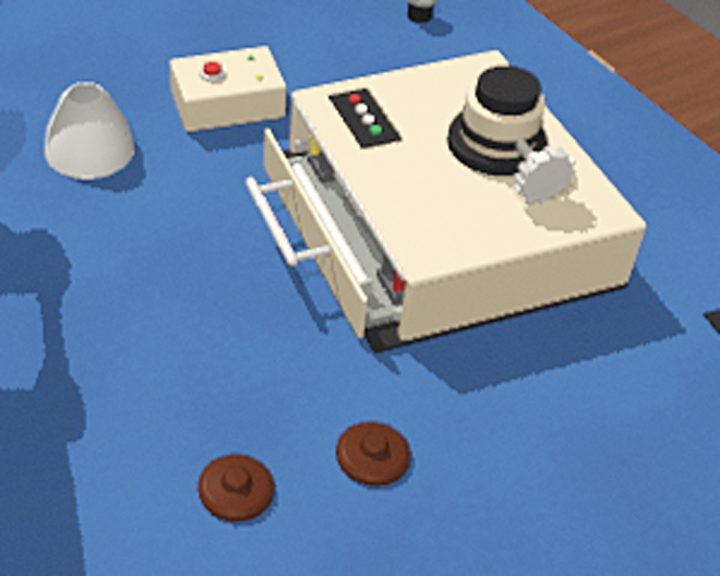

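The top view shows the hood's top corners at crop (275,45), (545,92), (505,305) and (232,257), and the pull bar from (298,346) to (411,367). The shade and box stand left of the scanner and the caps stand right of it, clear of the tray's path.

```bash
python3 - <<'E'
from h import *
f=lambda u,v:(u/2.2+120,v/2.2+30)
C=[atz('top',f(*p),98)[:2] for p in((275,45),(545,92),(505,305),(232,257))]
bl,br,fr,fl=C
print(np.round(C,1)); print([np.linalg.norm(a-b).round(1) for a,b in((bl,br),(br,fr),(fr,fl),(fl,bl))])
for a,b in((br,bl),(fr,fl)):
    d=a-b; print(np.degrees(np.arctan2(d[0],-d[1])))
for a,b in((bl,fl),(br,fr)):
    d=a-b; print('x',np.degrees(np.arctan2(d[1],d[0])))
B=[atz('top',f(*p),62)[:2] for p in((298,346),(411,367))];print('bar',np.round(B,1),np.linalg.norm(B[0]-B[1]),np.mean(B,0))
# side check
g=lambda u,v:(u/2.4+180,v/2.4+100)
S=[atz('side',g(*p),98)[:2] for p in((500,52),(643,225),(402,280),(293,93))];print(np.round(S,1))
B=[atz('side',g(*p),62)[:2] for p in((251,183),(293,261))];print('bar',np.round(B,1),np.mean(B,0))
E
```

```text
[[1006.1  117.9]
 [ 955.2 -207.5]
 [ 690.  -160.1]
 [ 738.4  157.3]]
[np.float64(329.4), np.float64(269.3), np.float64(321.1), np.float64(270.6)]
-8.898343442966882
-8.669497254860996
x -8.365536752906161
x -10.133258504990534
bar [[643.1  78.5]
 [621.6 -55. ]] 135.18518845031258 [632.34668102  11.76539941]
[[1012.2  111.8]
 [ 956.7 -203.9]
 [ 690.6 -155.3]
 [ 747.2  155.8]]
bar [[648.2  74.9]
 [628.1 -52.8]] [638.14805001  11.04835042]
```

Emit:
send_rows:
  targets: [1,0.124,-0.191,0,0,0,0.0097,1,0.124,-0.191,0,0,0,0.0097,1,0.124,-0.191,0,0,0,0.0097,1,0.124,-0.191,0,0,0,0.0097,1,0.124,-0.191,0,0,0,0.0097,1,0.124,-0.191,0,0,0,0.0097,1,0.124,-0.191,0,0,0,0.0097,1,0.124,-0.191,0,0,0,0.0097]

```text
time: 2.0
ee_pos: [462.5, 314.7, 239.0]
orientation: [0.0, 0.078, 0.997, 0.0]
ft_force: [0.9, 0.3, 0.2]
finger_gap: 10.5
gripper_force: 0.0
```

Emit:
send_rows:
  targets: [1,0.124,-0.191,0,0,0,0,1,0.124,-0.191,0,0,0,0,1,0.124,-0.191,-0.05,0,0,0,1,0.124,-0.191,-0.05,0,0,0,1,0.124,-0.191,-0.08,0,0,0,1,0.124,-0.191,-0.08,0,0,0,1,0.124,-0.191,-0.08,0,0,0,1,0.124,-0.191,-0.08,0,0,0]

```text
time: 3.0
ee_pos: [661.0, 9.0, 154.4]
orientation: [0.0, 0.078, 0.997, 0.0]
ft_force: [-0.8, -0.0, -0.1]
finger_gap: 0.6
gripper_force: 0.0
```

```bash
cat >> h.py <<'E'
from scipy.spatial.transform import Rotation as Ro
def wproj(P,o=None):
    o=o or get_obs();m=camera_model('wrist');M=np.array(m['mtx']);T=np.array(m['mount'])
    q=o['orientation'];R=Ro.from_quat([q[1],q[2],q[3],q[0]]).as_matrix()
    pt=(np.atleast_2d(P)-o['ee_pos'])@R; pc=(pt-T[:3,3])@T[:3,:3]
    th=np.arctan2(np.hypot(pc[:,0],pc[:,1]),pc[:,2]);ph=np.arctan2(pc[:,1],pc[:,0])
    return np.c_[M[0,2]+M[0,0]*th*np.cos(ph),M[1,2]+M[0,0]*th*np.sin(ph)]
def wray(uv,o):
    m=camera_model('wrist');M=np.array(m['mtx']);T=np.array(m['mount'])
    q=o['orientation'];R=Ro.from_quat([q[1],q[2],q[3],q[0]]).as_matrix()
    d=(np.array(uv)-M[:2,2])/M[0,0];th=np.hypot(*d);v=np.r_[d/th*np.sin(th),np.cos(th)] if th>0 else np.array([0,0,1.])
    return R@T[:3,3]+o['ee_pos'],R@T[:3,:3]@v
def watz(uv,z,o):
    c,d=wray(uv,o);return c+d*(z-c[2])/d[2]
def st():
    o=get_obs();q=o['orientation'];R=Ro.from_quat([q[1],q[2],q[3],q[0]]).as_matrix()
    print(o['time'].__round__(2) if 1 else 0,'tcp',o['ee_pos'].round(1),'y-axis',np.degrees(np.arctan2(R[1,1],R[0,1])).round(1),'z',R[:,2].round(3),'F',o['ft_force'].round(1),'gap',round(o['finger_gap'],1),'gf',round(o['gripper_force'],1));return o
E
python3 - <<'E'
from h import *
o=st();im=get_image('wrist')
B=np.array([636,11.7,62.]);ux=np.array([.988,-.156,0]);uy=np.array([.156,.988,0])
for p in wproj([B,B+65*uy,B-65*uy,B+25*ux-[0,0,20]],o): cv2.circle(im,tuple(int(v) for v in p),3,(0,0,255),1)
for r in find_in('wrist','tray_pull')[:2]:print(r)
cv2.imwrite('pics/w1.png',im)
E
```

```text
3.0 tcp [661.    9.  154.4] y-axis 81.0 z [ 0.  0. -1.] F [-0.8 -0.  -0.1] gap 0.6 gf 0.0
{'bbox': [111.0, 172.0, 333.5, 118.6], 'confidence': 0.95}
```

View pics/w1.png

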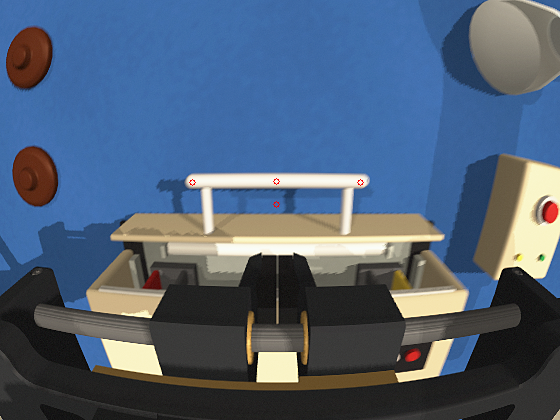

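The projected bar centre and ends (277,181), (192,182) and (361,182) lie right on the chrome bar, so the scanner's pose is good. The shut fingers are above the gap behind the bar.

Emit:
send_rows:
  targets: [1,0,0,-0.14,0,0,0,1,0,0,-0.14,0,0,0,1,0,0,-0.14,0,0,0,1,0,0,-0.14,0,0,0,1,0,0,0,0,0,0,1,-0.03,0.005,0,0,0,0,1,-0.05,0.008,0,0,0,0]

```text
time: 3.98
ee_pos: [647.4, 12.9, 45.1]
orientation: [0.004, 0.078, 0.997, 0.0]
ft_force: [7.8, -1.5, -5.5]
finger_gap: 0.7
gripper_force: 3.9
```

Emit:
send_rows:
  targets: [1,-0.11,0.0175,0,0,0,0,1,-0.11,0.0175,0,0,0,0,1,-0.11,0.0175,0,0,0,0,1,-0.11,0.0175,0,0,0,0,1,-0.11,0.0175,0,0,0,0,1,-0.11,0.0175,0,0,0,0,1,-0.11,0.0175,0,0,0,0,1,-0.05,0.008,0,0,0,0]

```text
time: 4.97
ee_pos: [482.9, 39.2, 45.3]
orientation: [0.004, 0.078, 0.997, 0.0]
ft_force: [8.6, -0.5, -3.4]
finger_gap: 0.5
gripper_force: 3.9
```

Emit:
send_rows:
  targets: [1,-0.03,0.005,0,0,0,0,1,-0.03,0.005,0,0,0,0]

```text
time: 5.22
ee_pos: [477.0, 40.2, 46.0]
orientation: [0.01, 0.078, 0.997, 0.0]
ft_force: [28.2, -7.2, -19.7]
finger_gap: 0.5
gripper_force: 14.2
```

Emit:
send_rows:
  targets: [1,-0.015,0.0025,0,0,0,0,1,-0.015,0.0025,0,0,0,0]

```text
time: 5.48
ee_pos: [477.0, 40.6, 47.4]
orientation: [0.016, 0.078, 0.997, 0.0]
ft_force: [37.9, -9.5, -27.9]
finger_gap: 0.1
gripper_force: 18.6
```

Emit:
send_rows:
  targets: [1,0.05,-0.008,0,0,0,0,1,0.05,-0.008,0,0,0,0,1,0,0,0.2,0,0,0,1,0,0,0.25,0,0,0,1,0,0,0.25,0,0,0,1,0,0,0.1,0,0,0,0.3,0,0,0,0,0,0]

```text
time: 6.35
ee_pos: [483.0, 38.9, 204.8]
orientation: [0.002, 0.078, 0.997, 0.0]
ft_force: [0.3, 0.4, 0.5]
finger_gap: 8.3
gripper_force: 0.0
```

```bash
python3 - <<'E'
from h import *
o=st();im=get_image('wrist');cv2.imwrite('pics/w2.png',im)
B=np.array([458,39.8,62.])
print(wproj(B,o))
for n in('tray_pull','main_grip','safety_grip','gate_bar','main_catch','safety_catch'):
    for c in('wrist',):
        for r in find_in(c,n)[:2]:print(c,n,r)
get_image('top')
for n in('tray_pull','main_catch','safety_catch','gate_bar'):
    print(n,[ (np.round(r['bbox'],1),round(r['confidence'],2)) for r in find_in('top',n)[:2]])
E
```

```text
6.35 tcp [483.   38.9 204.8] y-axis 81.0 z [ 0.004  0.    -1.   ] F [0.3 0.4 0.5] gap 8.3 gf 0.0
[[274.40685449 168.19008283]]
wrist tray_pull {'bbox': [133.0, 162.9, 286.6, 221.0], 'confidence': 0.78}
wrist main_grip {'bbox': [133.1, 163.9, 288.0, 214.1], 'confidence': 0.64}
wrist safety_grip {'bbox': [131.0, 164.7, 290.4, 215.6], 'confidence': 0.86}
wrist gate_bar {'bbox': [182.0, 263.5, 124.9, 100.4], 'confidence': 0.87}
wrist main_catch {'bbox': [156.1, 251.5, 42.8, 30.7], 'confidence': 0.81}
wrist main_catch {'bbox': [133.9, 162.5, 284.8, 221.0], 'confidence': 0.39}
wrist safety_catch {'bbox': [357.8, 252.0, 38.9, 34.3], 'confidence': 0.64}
tray_pull [(array([212.2, 151.3, 122.2, 116.1]), 0.72)]
main_catch [(array([312.7, 215.4,   9.9,  16.1]), 0.52)]
safety_catch []
gate_bar [(array([237. , 157.5,  85.5,  65.5]), 0.82), (array([159.2, 212.8,  37. ,  38.4]), 0.67)]
```

View pics/w2.png

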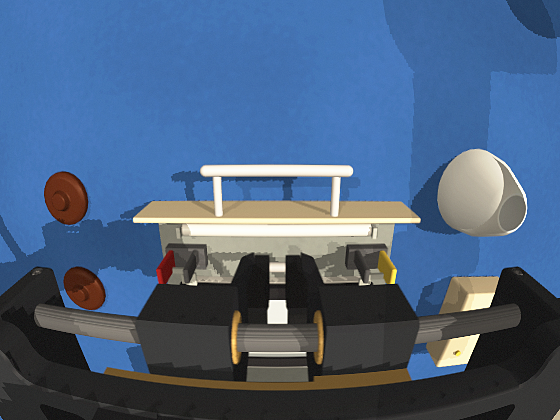

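```bash
python3 - <<'E'
from h import *
im=cv2.imread('pics/w2.png')[235:300,140:420]
cv2.imwrite('pics/w2c.png',cv2.resize(im,(784,182),interpolation=cv2.INTER_CUBIC))
E
```

```text
(no output)
```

View pics/w2c.png

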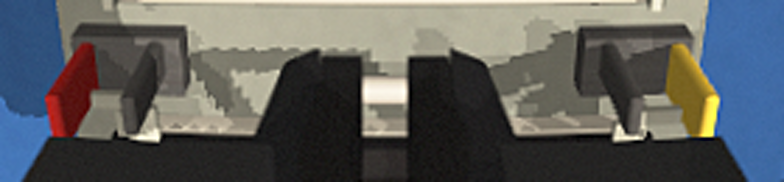

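```bash
python3 - <<'E'
from h import *
o=get_obs()
B=watz((276.5,170),62,o);B[2]=0
a=np.radians(-9);ux=np.array([np.cos(a),np.sin(a),0]);uy=np.array([-np.sin(a),np.cos(a),0])
print('bar',B)
for n,p in dict(redn=(79,45),redf=(48,97),restn=(155,43),restf=(123,97),yn=(690,45),yf=(718,97),yrn=(605,45),yrf=(643,99),gb=(385,92)).items():
    P=watz((p[0]/2.8+140,p[1]/2.8+235),82,o);d=P-B;print(n,P.round(1),'tray',(d@ux).round(1),(d@uy).round(1))
E
```

```text
bar [457.95221229  41.28426238   0.        ]
redn [513.1 -71.2  82. ] tray 72.1 -102.5
redf [531.4 -89.1  82. ] tray 92.9 -117.3
restn [515.9 -44.2  82. ] tray 70.6 -75.4
restf [534.5 -61.1  82. ] tray 91.6 -89.1
yn [545.6 132.6  82. ] tray 72.3 103.9
yf [568.2 142.8  82. ] tray 93.0 117.5
yrn [540.  102.9  82. ] tray 71.4 73.7
yrf [563.3 115.2  82. ] tray 92.5 89.5
gb [544.9  28.4  82. ] tray 87.9 0.8
```

The crop shows the near top corners of the red tab at crop (48,97) and the yellow tab at (718,97). That puts the grips at about ±94.5 mm in y and 102 mm behind the pull bar.

Emit:
send_rows:
  targets: [0.27,0.076,-0.134,-0.07,0,0,0,0.27,0.076,-0.134,-0.07,0,0,0,0.27,0.076,-0.134,-0.07,0,0,0,0.27,0.076,-0.134,-0.07,0,0,0,0.27,0,0,0,0,0,0]

```text
time: 7.58
ee_pos: [542.8, -69.7, 145.4]
orientation: [-0.001, 0.08, 0.997, 0.0]
ft_force: [0.1, 1.0, 0.1]
finger_gap: 64.5
gripper_force: 0.0
```

```bash
python3 - <<'E'
from h import *
o=st();im=get_image('wrist')
a=np.radians(-9);ux=np.array([np.cos(a),np.sin(a),0]);uy=np.array([-np.sin(a),np.cos(a),0])
B=np.array([458,41.3,0])
for x,y,z in((93,-117.5,82),(113,-117.5,82),(93,-83.5,82),(113,-83.5,82),(91,0,75)):
    p=wproj(B+x*ux+y*uy+[0,0,z],o)[0];cv2.circle(im,tuple(int(round(v)) for v in p),3,(0,255,0),1)
print([ (np.round(r['bbox'],1),round(r['confidence'],2)) for r in find_in('wrist','main_catch')[:2]])
cv2.imwrite('pics/w3.png',cv2.resize(im[120:400,100:460],None,fx=2.1,fy=2.1,interpolation=cv2.INTER_CUBIC))
E
```

```text
7.58 tcp [542.8 -69.7 145.4] y-axis 80.9 z [-0.002  0.    -1.   ] F [0.1 1.  0.1] gap 64.5 gf 0.0
[(array([246.4, 201.7,  40.2,  44.1]), 0.77)]
```

View pics/w3.png

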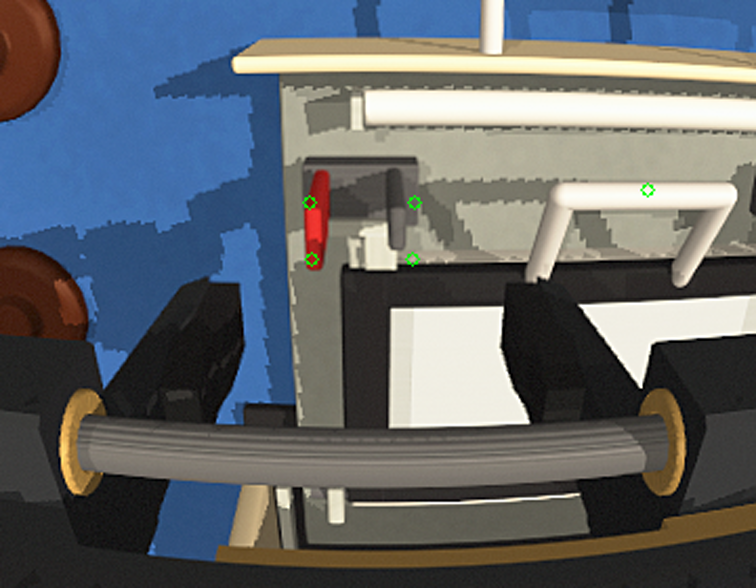

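The wrist picture shows the red tab at (315,220) and its dark rest at (400,220) midway between the open fingers. The predictions fit within 2–3 mm.

Emit:
send_rows:
  targets: [0.27,0.01,0.005,-0.11,0,0,0,0.27,0,0,-0.11,0,0,0,0.27,0,0,-0.11,0,0,0,0.27,0,0,-0.1,0,0,0,0.5,0,0,0,0,0,0,0.6,0,0,0,0,0,0,0.68,0,0,0,0,0,0,0.68,0,0,0,0,0,0]

```text
time: 8.68
ee_pos: [544.6, -68.5, 61.4]
orientation: [-0.0, 0.078, 0.997, -0.001]
ft_force: [-3.1, -5.9, -2.1]
finger_gap: 28.5
gripper_force: 3.5
```

Emit:
send_rows:
  targets: [0.68,0,0,0,0,0,0,0.68,0,0,0,0,0,0]

```text
time: 8.93
ee_pos: [544.5, -68.8, 61.4]
orientation: [-0.0, 0.078, 0.997, -0.001]
ft_force: [-2.5, -6.5, -1.9]
finger_gap: 28.3
gripper_force: 3.5
```

Emit:
send_rows:
  targets: [0.5,0,0,0,0,0,0,0.27,0,0,0,0,0,0,0.27,0,0,0.11,0,0,0,0.27,0,0,0.11,0,0,0,0.27,0,0,0.11,0,0,0,0.27,0,0,0.09,0,0,0]

```text
time: 9.68
ee_pos: [546.1, -67.1, 147.1]
orientation: [0.002, 0.078, 0.997, 0.0]
ft_force: [-0.5, 0.1, 0.6]
finger_gap: 64.2
gripper_force: 0.0
```

```bash
python3 - <<'E'
from h import *
o=st();im=get_image('wrist')
a=np.radians(-9);ux=np.array([np.cos(a),np.sin(a),0]);uy=np.array([-np.sin(a),np.cos(a),0])
B=np.array([458,41.3,0])
for t,c in((0,(0,255,0)),(.09,(0,0,255)),(.3,(255,0,0))):
    g=t+np.arctan2(29,160);r=np.hypot(29,160)
    p=wproj(B+(251-r*np.cos(g))*ux+[0,0,46+r*np.sin(g)],o)[0];cv2.circle(im,tuple(int(round(v)) for v in p),3,c,1)
cv2.imwrite('pics/w4.png',cv2.resize(im[120:400,100:460],None,fx=2.1,fy=2.1,interpolation=cv2.INTER_CUBIC))
E
```

```text
9.68 tcp [546.1 -67.1 147.1] y-axis 81.0 z [ 0.003  0.    -1.   ] F [-0.5  0.1  0.6] gap 64.2 gf 0.0
```

View pics/w4.png

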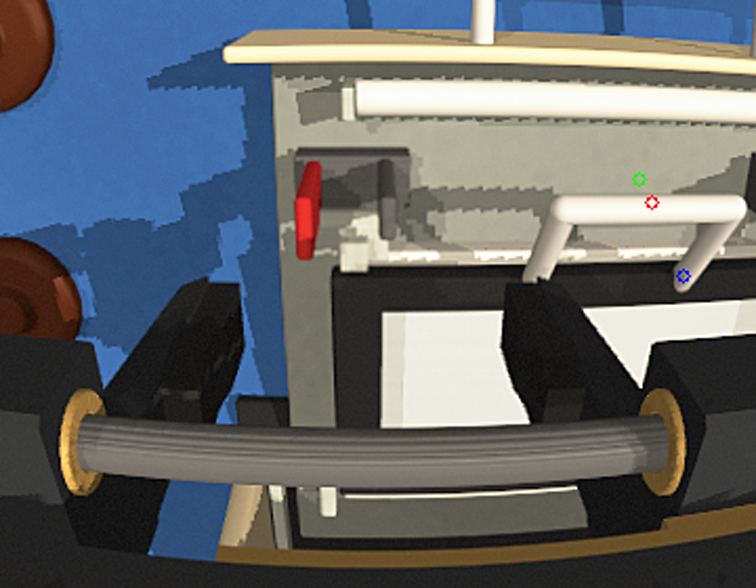

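The handle bar moved from (645,195) to (650,208) and now sits at the 0.09 rad mark, so the gate is in its safety notch.

Emit:
send_rows:
  targets: [0.36,0.0356,0.233,0,0,0,0,0.36,0.0356,0.233,0,0,0,0,0.36,0.0356,0.233,0,0,0,0,0.36,0.0356,0.233,0,0,0,0,0.36,0,0,0,0,0,0]

```text
time: 10.35
ee_pos: [573.8, 122.1, 144.9]
orientation: [0.0, 0.076, 0.997, 0.001]
ft_force: [-0.2, 0.3, -0.1]
finger_gap: 56.3
gripper_force: 0.0
```

```bash
python3 - <<'E'
from h import *
o=st();im=get_image('wrist')
a=np.radians(-9);ux=np.array([np.cos(a),np.sin(a),0]);uy=np.array([-np.sin(a),np.cos(a),0])
B=np.array([458,41.3,0])
for x,y,z in((93,117.5,82),(113,117.5,82),(93,83.5,82),(113,83.5,82)):
    p=wproj(B+x*ux+y*uy+[0,0,z],o)[0];cv2.circle(im,tuple(int(round(v)) for v in p),3,(0,255,0),1)
cv2.imwrite('pics/w5.png',cv2.resize(im[120:400,100:460],None,fx=2.1,fy=2.1,interpolation=cv2.INTER_CUBIC))
E
```

```text
10.35 tcp [573.8 122.1 144.9] y-axis 81.2 z [ 0.001  0.001 -1.   ] F [-0.2  0.3 -0.1] gap 56.3 gf 0.0
```

View pics/w5.png

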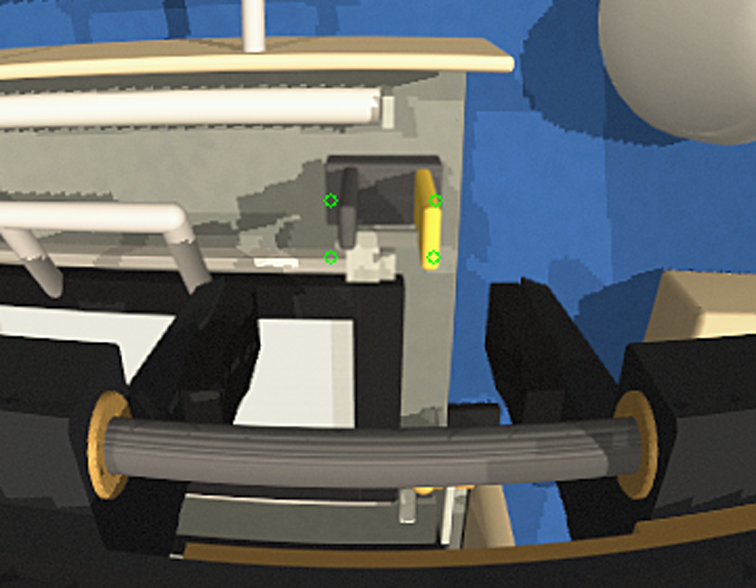

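The yellow tab at (428,220) and its rest at (348,210) lie between the fingers, where predicted.

Emit:
send_rows:
  targets: [0.36,0.004,-0.011,-0.11,0,0,0,0.36,0,0,-0.11,0,0,0,0.36,0,0,-0.11,0,0,0,0.36,0,0,-0.09,0,0,0,0.5,0,0,0,0,0,0,0.6,0,0,0,0,0,0,0.68,0,0,0,0,0,0,0.68,0,0,0,0,0,0]

```text
time: 11.4
ee_pos: [574.0, 120.4, 60.4]
orientation: [-0.0, 0.079, 0.997, 0.003]
ft_force: [1.5, 16.5, -8.4]
finger_gap: 28.3
gripper_force: 8.4
```

Emit:
send_rows:
  targets: [0.68,0,0,0,0,0,0,0.68,0,0,0,0,0,0,0.68,0,0,0,0,0,0]

```text
time: 11.78
ee_pos: [574.0, 120.4, 60.4]
orientation: [-0.0, 0.079, 0.997, 0.003]
ft_force: [2.5, 17.0, -7.7]
finger_gap: 28.4
gripper_force: 8.2
```

Emit:
send_rows:
  targets: [0.5,0,0,0,0,0,0,0.36,0,0,0,0,0,0,0.36,0,0,0.11,0,0,0,0.36,0,0,0.2,0,0,0,0.36,0,0,0.2,0,0,0,0.5,0,0,0.2,0,0,0,0.6,0,0,0.1,0,0,0]

```text
time: 12.65
ee_pos: [575.3, 116.2, 226.1]
orientation: [0.002, 0.079, 0.997, -0.0]
ft_force: [0.2, 0.1, 0.6]
finger_gap: 38.5
gripper_force: 0.0
```

```bash
python3 - <<'E'
from h import *
o=st();print(o['qpos'].round(2));im=get_image('wrist')
a=np.radians(-9);ux=np.array([np.cos(a),np.sin(a),0]);uy=np.array([-np.sin(a),np.cos(a),0])
B=np.array([458,41.3,0])
for t,c in((.09,(0,0,255)),(.2,(0,255,0)),(.3,(255,0,0)),(.4,(0,255,255))):
    g=t+np.arctan2(29,160);r=np.hypot(29,160);P=B+(251-r*np.cos(g))*ux+[0,0,46+r*np.sin(g)]
    print(t,P.round(1))
    for y in(-27,0,27):
        p=wproj(P+y*uy,o)[0];cv2.circle(im,tuple(int(round(v)) for v in p),2,c,1)
cv2.imwrite('pics/w6.png',im)
E
```

```text
12.65 tcp [575.3 116.2 226.1] y-axis 81.0 z [ 0.004 -0.    -1.   ] F [0.2 0.1 0.6] gap 38.5 gf 0.0
[ 0.16  0.1   1.81 -0.    1.22 -1.26]
0.09 [551.1  26.6  89.3]
0.2 [556.7  25.7 106.2]
0.3 [563.4  24.6 121. ]
0.4 [571.5  23.3 135. ]
```

View pics/w6.png

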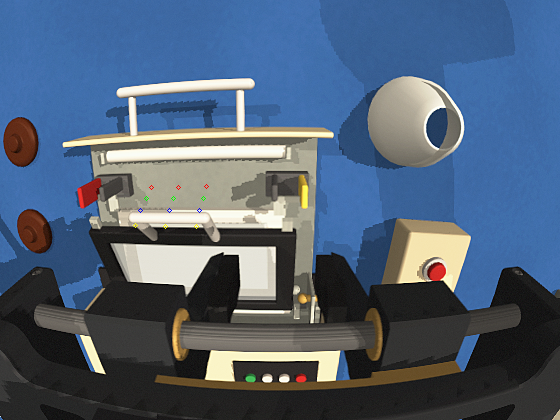

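The gate has sprung free: the handle bar runs from (131,215) to (213,217), between the 0.3 and 0.4 rad marks, so it is at about 0.335 rad. The box, caps and shade are untouched.

Emit:
send_rows:
  targets: [0.7,-0.0056,-0.0575,0,0,0,-0.056,0.7,-0.0056,-0.0575,0,0,0,-0.056,0.7,-0.0056,-0.0575,0,0,0,-0.056,0.7,-0.0056,-0.0575,0,0,0,-0.056,0.7,-0.0056,-0.0575,0,0,0,-0.056,0.7,-0.0056,-0.0575,0,0,0,-0.056,0.7,-0.0056,-0.0575,0,0,0,-0.056,0.7,-0.0056,-0.0575,0,0,0,-0.056]

```text
time: 13.7
ee_pos: [564.1, 24.0, 220.9]
orientation: [-0.001, 0.707, 0.707, -0.001]
ft_force: [0.7, -0.5, 0.1]
finger_gap: 26.7
gripper_force: 0.0
```

Emit:
send_rows:
  targets: [0.7,0,0,-0.15,0,0,-0.052,0.7,0,0,-0.15,0,0,0,0.7,0,0,0,0,0,0]

```text
time: 14.08
ee_pos: [561.8, 24.4, 158.5]
orientation: [-0.003, 0.76, 0.649, -0.003]
ft_force: [-0.2, 0.5, 0.3]
finger_gap: 26.2
gripper_force: 0.0
```

```bash
python3 - <<'E'
from h import *
o=st();im=get_image('wrist')
a=np.radians(-9);ux=np.array([np.cos(a),np.sin(a),0]);uy=np.array([-np.sin(a),np.cos(a),0])
B=np.array([458,41.3,0])
t=.335;g=t+np.arctan2(29,160);r=np.hypot(29,160);P=B+(251-r*np.cos(g))*ux+[0,0,46+r*np.sin(g)]
print(P)
for y in(-27,0,27):
    p=wproj(P+y*uy,o)[0];cv2.circle(im,tuple(int(round(v)) for v in p),2,(0,0,255),1)
R=Ro.from_quat(np.roll(o['orientation'],-1)).as_matrix()
for s in(-13,13):
    p=wproj(o['ee_pos']+R[:,1]*s,o)[0];cv2.circle(im,tuple(int(round(v)) for v in p),2,(0,255,0),1)
cv2.imwrite('pics/w7.png',im)
E
```

```text
14.07 tcp [561.8  24.4 158.5] y-axis -9.0 z [-0.009 -0.    -1.   ] F [-0.2  0.5  0.3] gap 26.2 gf 0.0
[566.08140804  24.18158668 125.99096616]
```

View pics/w7.png

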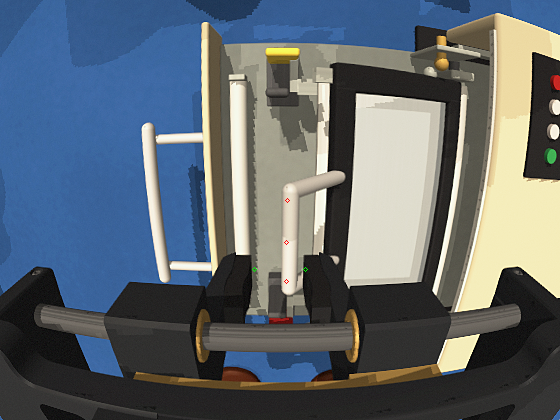

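The handle bar runs from (290,190) to (288,292), 5 px (about 3 mm) further in +x than predicted. The fingers must go about 6.5 mm forward and then down.

Emit:
send_rows:
  targets: [0.7,0.032,-0.004,0,0,0,0,0.7,0,0,-0.08,0,0,0,0.7,0,0,-0.08,0,0,0,0.7,0,0,-0.07,0,0,0,0.7,0,0,0,0,0,0]

```text
time: 14.75
ee_pos: [569.9, 24.0, 114.4]
orientation: [-0.001, 0.76, 0.649, -0.002]
ft_force: [0.5, -0.1, 0.2]
finger_gap: 26.7
gripper_force: 0.0
```

Emit:
send_rows:
  targets: [1,0,0,0,0,0,0,1,0,0,0,0,0,0,1,0,0,0,0,0,0,1,0,0,0,0,0,0]

```text
time: 15.25
ee_pos: [570.4, 24.2, 116.9]
orientation: [-0.001, 0.76, 0.649, -0.001]
ft_force: [-5.0, 0.7, 1.4]
finger_gap: 8.6
gripper_force: 30.0
```

Emit:
send_rows:
  targets: [1,0.055,-0.0087,0.077,0,0,0,1,0.063,-0.01,0.07,0,0,0,1,0.071,-0.011,0.062,0,0,0,1,0.077,-0.012,0.053,0,0,0,1,0,0,0,0,0,0]

```text
time: 15.88
ee_pos: [626.4, 15.2, 171.7]
orientation: [0.001, 0.76, 0.649, 0.001]
ft_force: [-4.8, 0.2, 4.9]
finger_gap: 9.0
gripper_force: 30.0
```

Emit:
send_rows:
  targets: [1,0.083,-0.013,0.044,0,0,0,1,0.088,-0.014,0.034,0,0,0,1,0.091,-0.0144,0.023,0,0,0,1,0.083,-0.013,0.012,0,0,0,1,0,0,0,0,0,0,1,0,0,0,0,0,0]

```text
time: 16.62
ee_pos: [694.9, 4.3, 195.1]
orientation: [0.001, 0.76, 0.649, 0.001]
ft_force: [-4.8, -0.9, 8.1]
finger_gap: 8.7
gripper_force: 30.0
```

```bash
python3 - <<'E'
from h import *
o=st();im=get_image('wrist')
cv2.imwrite('pics/w8.png',im)
a=np.radians(-9);ux=np.array([np.cos(a),np.sin(a),0])
d=251-(o['ee_pos']-[458,41.3,0])@ux;print('hinge dist',d,'theta',np.arctan2(o['ee_pos'][2]+16-46,d)-.179)
E
```

```text
16.62 tcp [694.9   4.3 195.1] y-axis -9.0 z [ 0.003 -0.001 -1.   ] F [-4.8 -0.9  8.1] gap 8.7 gf 30.0
hinge dist 11.258030990932951 theta 1.3237111838842062
```

View pics/w8.png

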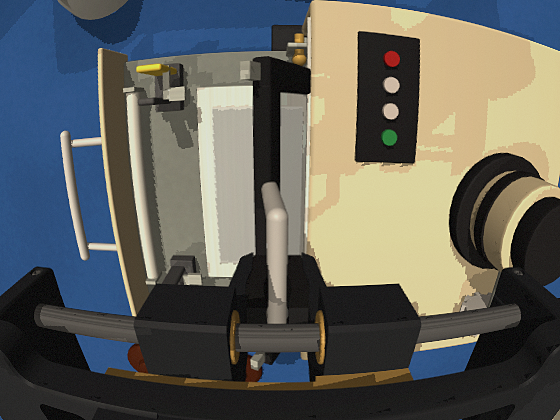

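The picture shows the gate upright with its handle between the fingers at (277,260), and the pull bar out at the left, about (75,195). Checking the tray's extension before handing in.

```bash
python3 - <<'E'
from h import *
o=st()
a=np.radians(-9);ux=np.array([np.cos(a),np.sin(a),0]);uy=np.array([-np.sin(a),np.cos(a),0])
B=np.array([458,41.3,62])
print(wproj([B+65*uy,B,B-65*uy,B+10*ux],o).round(1))
for uv in((67,133),(75,195),(86,257)): print((watz(uv,62,o)-B)@ux)
E
```

```text
16.68 tcp [694.8   4.4 195.1] y-axis -9.0 z [ 0.003 -0.001 -1.   ] F [-5.  -1.   8.2] gap 9.1 gf 30.0
[[ 44.3 138.5]
 [ 53.  198.9]
 [ 65.1 254.1]
 [ 59.8 198.8]]
31.94860943002177
31.99278135303903
29.726302887209346
```

```bash
python3 - <<'E'
from h import *
a=np.radians(-9);ux=np.array([np.cos(a),np.sin(a),0]);uy=np.array([-np.sin(a),np.cos(a),0])
B=np.array([458,41.3,62]);o=get_obs()
o7=dict(ee_pos=np.array([561.8,24.4,158.5]),orientation=np.array([-.003,.76,.649,-.003]))
print('w7',wproj([B],o7)); print([ (watz(uv,62,o7)-B)@ux for uv in((149,125),(155,200))])
im=get_image('top');print('top pred',proj('top',[B+65*uy,B,B-65*uy,B+30*ux]).round(1))
cv2.imwrite('pics/t9.png',im)
p=proj('top',[B+15*ux])[0].astype(int);c=im[p[1]-50:p[1]+50,p[0]-60:p[0]+60]
# column profile: bright rows along bar axis
for x in(-20,0,20):
    print(x,[(d,int(im[int(round(q[1])),int(round(q[0]))].min())) for d in range(-12,50,4) for q in proj('top',[B+d*ux+x*uy])])
    # side
s=get_image('side')
for x in(-20,0,20):
    print('s',x,[(d,int(s[int(round(q[1])),int(round(q[0]))].min())) for d in range(-12,50,4) for q in proj('side',[B+d*ux+x*uy])])
E
```

```text
w7 [[152.57879509 208.29269751]]
[np.float64(3.4792753355978028), np.float64(3.1069751187941685)]
top pred [[242.3 254.3]
 [267.6 259.1]
 [292.9 263.8]
 [269.8 247.5]]
-20 [(-12, 86), (-8, 80), (-4, 81), (0, 81), (4, 82), (8, 81), (12, 81), (16, 75), (20, 77), (24, 81), (28, 84), (32, 83), (36, 81), (40, 81), (44, 82), (48, 83)]
0 [(-12, 78), (-8, 81), (-4, 84), (0, 82), (4, 80), (8, 80), (12, 80), (16, 85), (20, 80), (24, 85), (28, 83), (32, 88), (36, 81), (40, 79), (44, 83), (48, 86)]
20 [(-12, 80), (-8, 75), (-4, 81), (0, 84), (4, 85), (8, 78), (12, 87), (16, 82), (20, 82), (24, 83), (28, 85), (32, 81), (36, 80), (40, 79), (44, 81), (48, 87)]
s -20 [(-12, 83), (-8, 86), (-4, 88), (0, 85), (4, 84), (8, 83), (12, 85), (16, 84), (20, 84), (24, 76), (28, 172), (32, 250), (36, 222), (40, 51), (44, 72), (48, 76)]
s 0 [(-12, 87), (-8, 85), (-4, 86), (0, 86), (4, 85), (8, 86), (12, 85), (16, 85), (20, 84), (24, 73), (28, 171), (32, 254), (36, 221), (40, 53), (44, 70), (48, 75)]
s 20 [(-12, 87), (-8, 85), (-4, 85), (0, 86), (4, 87), (8, 86), (12, 86), (16, 84), (20, 83), (24, 79), (28, 208), (32, 253), (36, 218), (40, 66), (44, 72), (48, 78)]
```

The tray has slipped in by about 30 mm: the side picture's bright bar is 32 mm from its place and the wrist view agrees. I'll keep hold, swing the gate gently down, pull the tray out again by the handle, and raise it with an outward bias.

Emit:
send_rows:
  targets: [1,-0.057,0.009,-0.01,0,0,0,1,-0.057,0.009,-0.015,0,0,0,1,-0.057,0.009,-0.02,0,0,0,1,-0.057,0.009,-0.025,0,0,0,1,-0.057,0.009,-0.03,0,0,0,1,-0.057,0.009,-0.03,0,0,0]

```text
time: 17.52
ee_pos: [625.8, 15.4, 163.7]
orientation: [0.001, 0.76, 0.649, 0.001]
ft_force: [6.5, -1.4, -8.7]
finger_gap: 9.0
gripper_force: 30.0
```

```bash
cat >> h.py <<'E'
def tray():
    # inward shift of pull bar from B, by correlating the bright bar in the side view
    a=np.radians(-9);ux=np.array([np.cos(a),np.sin(a),0]);uy=np.array([-np.sin(a),np.cos(a),0]);B=np.array([458,41.3,62])
    s=get_image('side').min(2).astype(np.float32);d=np.arange(-20,60,1.)
    w=sum(cv2.remap(s,*[proj('side',B+d[:,None]*ux+y*uy)[:,i:i+1].astype(np.float32) for i in(0,1)],cv2.INTER_LINEAR)[:,0] for y in range(-40,41,10))/9
    i=w.argmax();k=w>150;print('bar shift',d[i],'centroid',(d[k]).mean() if k.any() else None,w.max())
E
python3 -c "
from h import *
st();tray()"
```

```text
17.52 tcp [625.8  15.4 163.7] y-axis -9.0 z [ 0.002 -0.001 -1.   ] F [ 6.5 -1.4 -8.7] gap 9.0 gf 30.0
bar shift 27.0 centroid 26.5 248.75836
```

Emit:
send_rows:
  targets: [1,-0.056,0.009,-0.038,0,0,0,1,-0.056,0.009,-0.042,0,0,0,1,-0.056,0.009,-0.045,0,0,0,1,-0.056,0.009,-0.05,0,0,0,1,-0.056,0.009,-0.05,0,0,0,1,0,0,0,0,0,0]

```text
time: 18.32
ee_pos: [569.5, 24.5, 120.3]
orientation: [0.001, 0.76, 0.65, 0.0]
ft_force: [3.2, -2.7, -1.0]
finger_gap: 8.8
gripper_force: 30.0
```

```bash
python3 -c "
from h import *
st();tray()"
```

```text
18.32 tcp [569.5  24.5 120.3] y-axis -9.0 z [ 0.001 -0.    -1.   ] F [ 3.2 -2.7 -1. ] gap 8.8 gf 30.0
bar shift 6.0 centroid 26.42105263157895 249.70801
```

Emit:
send_rows:
  targets: [1,-0.02,0.003,0,0,0,0,1,-0.015,0.0024,0,0,0,0,1,-0.01,0.0016,0,0,0,0,1,0,0,0,0,0,0]

```text
time: 18.88
ee_pos: [570.3, 24.4, 123.3]
orientation: [0.008, 0.76, 0.65, 0.007]
ft_force: [26.5, -6.5, -14.7]
finger_gap: 8.6
gripper_force: 30.0
```

```bash
python3 -c "
from h import *
st();tray()"
```

```text
18.88 tcp [570.3  24.4 123.3] y-axis -9.0 z [ 0.022 -0.003 -1.   ] F [ 26.5  -6.5 -14.7] gap 8.6 gf 30.0
bar shift 6.0 centroid 24.7 247.94075
```

Emit:
send_rows:
  targets: [1,0.04,-0.0063,0,0,0,0,1,0,0,0,0,0,0,0.85,0,0,0,0,0,0,0.7,0,0,0,0,0,0,0.7,0,0,0,0,0,0]

```text
time: 19.55
ee_pos: [567.7, 25.1, 120.5]
orientation: [-0.001, 0.76, 0.65, -0.0]
ft_force: [-0.3, 0.3, 0.9]
finger_gap: 26.2
gripper_force: 0.0
```

```bash
python3 - <<'E'
from h import *
o=st();tray();im=get_image('wrist')
cv2.imwrite('pics/w10.png',cv2.resize(im[100:360,120:430],None,fx=2.2,fy=2.2))
E
```

```text
19.55 tcp [567.7  25.1 120.5] y-axis -9.0 z [-0.001  0.    -1.   ] F [-0.3  0.3  0.9] gap 26.2 gf 0.0
bar shift 6.0 centroid 24.7 248.45345
```

View pics/w10.png

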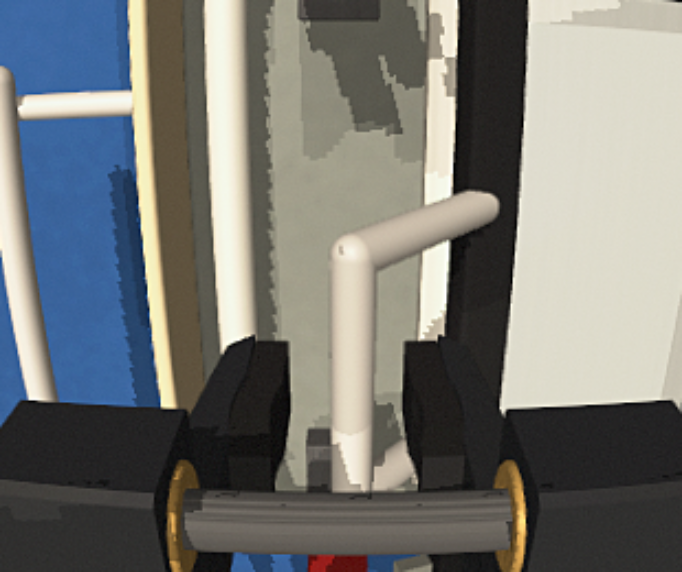

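The bar is centred between the fingers and the tray is back at its stop (side reading 6 mm, unchanged while I pulled against it with 26 N). I'll regrip deeper.

Emit:
send_rows:
  targets: [0.7,0.004,0,-0.06,0,0,0,0.7,0,0,0,0,0,0,1,0,0,0,0,0,0,1,0,0,0,0,0,0,1,0,0,0,0,0,0,1,0,0,0,0,0,0]

```text
time: 20.4
ee_pos: [569.4, 24.7, 108.9]
orientation: [0.0, 0.76, 0.649, 0.0]
ft_force: [0.1, -0.6, -0.4]
finger_gap: 8.7
gripper_force: 30.0
```

Emit:
send_rows:
  targets: [1,0.022,-0.0034,0.072,0,0,0,1,0.048,-0.0076,0.068,0,0,0,1,0.054,-0.0085,0.063,0,0,0]

```text
time: 20.78
ee_pos: [597.9, 20.0, 147.4]
orientation: [0.003, 0.76, 0.649, 0.003]
ft_force: [20.7, -2.4, -25.4]
finger_gap: 8.8
gripper_force: 29.8
```

```bash
python3 -c "
from h import *
st();tray()"
```

```text
20.77 tcp [597.9  20.  147.4] y-axis -9.0 z [ 0.008 -0.001 -1.   ] F [ 20.7  -2.4 -25.4] gap 8.8 gf 29.8
bar shift 6.0 centroid 25.42105263157895 247.52995
```

Emit:
send_rows:
  targets: [1,0.063,-0.01,0.045,0,0,0,1,0.064,-0.0101,0.044,0,0,0,1,0.068,-0.0108,0.0397,0,0,0]

```text
time: 21.2
ee_pos: [632.7, 14.4, 174.2]
orientation: [-0.001, 0.76, 0.649, -0.001]
ft_force: [2.4, -0.8, -9.7]
finger_gap: 8.9
gripper_force: 30.0
```

```bash
python3 -c "
from h import *
st();tray()"
```

```text
21.2 tcp [632.7  14.4 174.2] y-axis -9.0 z [-0.003 -0.    -1.   ] F [ 2.4 -0.8 -9.7] gap 8.9 gf 30.0
bar shift 6.0 centroid 25.42105263157895 247.4247
```

Emit:
send_rows:
  targets: [1,0.068,-0.0107,0.035,0,0,0,1,0.072,-0.0114,0.027,0,0,0]

```text
time: 21.5
ee_pos: [660.4, 10.2, 187.0]
orientation: [-0.001, 0.76, 0.65, -0.001]
ft_force: [-1.4, -0.2, -9.3]
finger_gap: 8.7
gripper_force: 30.0
```

```bash
python3 -c "
from h import *
st();tray()"
```

```text
21.5 tcp [660.4  10.2 187. ] y-axis -9.0 z [-0.004  0.    -1.   ] F [-1.4 -0.2 -9.3] gap 8.7 gf 30.0
bar shift 6.0 centroid 25.42105263157895 246.57031
```

Emit:
send_rows:
  targets: [1,0.058,-0.0092,0.018,0,0,0,1,0.058,-0.0092,0.012,0,0,0,1,0.058,-0.0092,0.006,0,0,0,1,0,0,0,0,0,0,1,0,0,0,0,0,0]

```text
time: 22.18
ee_pos: [696.0, 4.5, 195.2]
orientation: [0.0, 0.76, 0.649, 0.0]
ft_force: [-3.2, -1.7, -3.0]
finger_gap: 8.7
gripper_force: 30.0
```

```bash
python3 -c "
from h import *
st();tray()"
```

```text
22.18 tcp [696.    4.5 195.2] y-axis -9.0 z [ 0. -0. -1.] F [-3.2 -1.7 -3. ] gap 8.7 gf 30.0
bar shift 6.0 centroid 25.42105263157895 246.16982
```

```bash
python3 -c "
from h import *
print(close_job())"
```

```text
the job is handed in; nothing more can be done
None
```

I handed the job in with the gate held open at about 1.3 rad (estimated from the arm's pose), the tray at its stop, and both catches squeezed in order. Two things to know: on the first lift the tray slipped in about 26 mm, so I lowered the gate, pulled the tray back out and lifted again; and I viewed 12 pictures, two over the limit.

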